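Release a wash basket's two catches and hold its sprung gate wide

ROBOT

A 6-joint arm with a two-finger parallel gripper is mounted at the origin on a cart in front of the work surface, level with it; the furniture and walls round the work are solid. World frame = base frame: x ahead of the robot, y to its left, z up, the work surface at z = 0. Lengths are in m, angles in rad, forces in N, time in s.
With the tool pointing down it reaches from about 0.35 to 0.725 m from the base axis. Payload 6 kg.
Tool frame: the origin (TCP) lies between the finger pads; the fingertips stand tip_extent ahead of it and the grasp point (between the pads) lies 3 mm ahead of it (tip_extent is the distance from the TCP to the fingertips, in m); z points along the fingers, y is the line along which they close (so a half turn about z gives the same grasp; the last joint's range is limited). The gripper opens to 85 mm and grips with 20 to 120 N. Pads are 22 mm wide; open, the fingers measure 114 mm over their backs; the gripper's body (76 mm by 85 mm) begins 54 mm behind the grasp point. The pads swing forward as they close: fully open they stand 13 mm farther back than shut.
Start: joints at [1.623, 0.04, 0.085, 0, -1.615, -0.334], TCP at [0.167, 0.576, 0.253] pointing down, gripper open.
Joint ranges: [-2.56, 2.56], [-1.29, 2.01], [-1.08, 1.49], [-3.29, 1.98], [-2.81, -0.18], [-2.99, 2.99]. Speed limits (rad/s): [2.57, 2.57, 3.01, 3.14, 3.14, 3.14].

INTERFACE

Orientations are given as a unit quaternion [x, y, z, w].
In Python, from bench import * gives the robot as it stands.
- The arm moves only by the tool carry_out, never from a script. Its argument "rows" is a list of rows, each a list of 2 entries, a list of its own where there are three numbers: the shift along the world's x, y, z in m, then the turn, a rotation vector about the world's x, y, z in rad. In form: [[[tx, ty, tz], [rx, ry, rz]], ...]. A call has 1 to 12 rows; each row is the pose to reach, as a shift and turn from the pose commanded when the call began; what a row does not reach only later rows make up. A row lasts 1/8 s, in which the tool goes at most 62.5 mm and 10.7 degrees, less where a joint would pass 70% of its speed; a pose out of reach is approached as far as the arm can. A call with a gripper value outside its range is refused whole. "hand" is the opening, from -1 (shut) to 1 (fully open), set as the call begins (left out, the last holds). The fingers move at their own pace and stop on an object; "newtons" is the grip in N (left out, the last holds). Time passes only in rows, so rows that repeat a pose let the fingers close. It gives the time, the measured TCP pose, the force, the opening and the grip force at its end, in the units of the state.
- observe(): the state, without advancing time (a new reading comes with each control period).
- capture(name): name is "scene" or "top"; returns (picture, depth): 420x560x3 uint8, blue, green, red; 420x560 float32, m along the optical axis (not along the pixel's ray), 0 where there is no reading.
- calibration(name): a dict with "mtx" (3x3 intrinsics, pixels), "xyz" and "orientation" of the camera in the world. Camera axes: x right, y up, looking along -z (the intrinsics and any distortion apply to the point x, -y, -z); pixel columns grow to the right and rows downward; lengths in m; the calibration is good to about 2 mm. A picture is of the moment at which its call begins. calibration takes no time and is no camera call.
- job_done(): hands the job in; it is judged then, once.
The state is a dict: "t": time; "qpos": joint angles; "joint_vel": joint speeds; "joint_efforts": joint torques, N m; "tool_pos": TCP position; "tool_rot": TCP orientation; "force": force on the tool from outside, world axes, zero at the start; "wrist_torque": the same for the moment, N m; "gripper_width": opening from 0.0 (shut) to 1.0 (fully open); "finger_force": force on a finger pad.
Only numpy, scipy, OpenCV 4.12 (cv2) and the standard library are available. Lean on these libraries where they do the work, as an engineer would, in place of code of your own. Each camera call takes 0.05 s, during which the arm holds its last target. There are 200 camera calls.

TASK

A colleague wants to lift the washed lock cores out of the wire basket with both hands: squeeze the gate's main catch so that the gate springs up onto its safety catch, then squeeze the safety catch, and swing the gate up over its half-open check and hold it wide open, almost upright. Do not let the gate drop and do not disturb the tools and parts lying round the basket. The gate shuts itself by spring and weight, so finish while still holding it wide.

Things in the scene. Friction and masses are not known exactly. Their poses are not given: they have to be found in the camera images.
- basket: Wire-mesh parts-washer basket, fixed in place, 116 (x) x 176 (y) mm, rim 102 mm above the bench; five washed lock cores inside. Origin on the bench under its middle, z up, +y to the end with the two catches, -y to the hinge end, +x away from the robot; turned up to 0.2 rad. A steel tray with a rim up to 145 mm high stands just past its +x side.
- gate (a joint): Opening of the flat mesh gate over the basket, rad: 0 shut, 1.5 at its stop. 0.005 on the main catch, 0.077 on the safety catch, 0.147 resting on sprung pins when both are off. A sprung hump (the check) resists from 0.5 to 0.75, 5 to 6 N at the pull bar; from 1.0 on it is passed, but spring and weight (1 to 2 N) draw the gate back to the check. Gate 0.2 kg.
- hinge (a point): Middle of the gate's hinge line, which runs along the basket's x: 92 mm from the basket's origin towards -y, 106 mm above the bench. The catch end of the gate rises and swings over towards the hinge end.
- pull_bar (a point): Middle of the pull bar: round, 10 mm thick, straight for 52 mm, parallel to the hinge line; 36 mm above the gate's sheet, 142 mm from the hinge line along the gate; moves with it. The gate reaches 54 mm past the bar: when wide it stands 36 mm from the bar on the +y side and higher, so lean the gripper's body about 30 degrees towards -y as the gate rises.
- main_catch (a joint): Lever of the main catch, rad: 0 at rest (hooked over the gate's edge), 0.165 fully squeezed, frees the gate from about 0.13; springs back by itself; 4 to 5 N at its top squeezes it fully. The wider catch (lever and thumb plate 26 mm wide), 28 mm from the basket's middle towards -x (nearer the robot). It can be let go once the gate has sprung up.
- main_grip (a point): Where the fingers meet on the main catch: basket x -28, y +133, z 160 mm. Fixed upright thumb plate 2.5 to 6.5 mm from it on the +y side; the lever's inboard face 24 mm from it on the -y side at rest, 6.5 mm when squeezed. Their tops, in black rubber grips, 179 mm up. Straddle both from above, 60 mm open, centred here; close along y; keep tips over 142 mm up: the gate rises.
- safety_catch (a joint): Lever of the safety catch, rad: 0 at rest, 0.165 fully squeezed, frees the gate from about 0.11; springs back. It holds nothing while the gate is on the main catch, then stops the gate 14 mm higher. The narrower catch (lever and thumb plate 15 mm wide), 28 mm from the basket's middle towards +x.
- safety_grip (a point): Where the fingers meet on the safety catch: basket x +28, y +133, z 160 mm; all other sizes as at main_grip.
- spanner: Open and ring spanner, 24 x 172 x 8 mm, lying on the bench beyond the hinge end of the basket; leave alone. Origin under its middle.
- chuck_key: Chuck key with a T bar, 56 x 60 x 17 mm, lying on the bench to the right of the basket; leave alone. Origin under its middle.
- lock_core_5: Lock core with its key, 22 x 93 x 14 mm, lying on the bench at the left, past the catch end of the basket; leave alone. Origin under its middle.

How it is judged:
On the way, in this order (a step that is already met when the one before it is completed fails the run):
1. the main catch is squeezed: the gate has sprung up and stands against the safety catch (value of joint gate between 0.05 and 0.11 rad), for 0.2 s.
2. the safety catch is squeezed: the gate has sprung clear of both catches (value of joint gate above 0.13 rad), for 0.2 s.
3. the gate has been swung past its half-open check (value of joint gate above 1.1 rad), for 0.1 s.
At the end, for the whole second after the job is handed in: The gate stands at 1.35 rad or wider (stop at 1.5), still to within 0.15 rad/s, held there by the robot's fingers (more than 0.5 N between fingers and gate); spanner, chuck key and loose lock core within 30 mm of where they lay (value of joint gate above 1.35 rad and velocity of joint gate between -0.15 and 0.15 rad/s and contact force between the fingers and gate above 0.5 N and distance of each of spanner, chuck_key, lock_core_5 from where it was at the start of the episode below 0.03 m); the arm keeps its last pose, push and grip.
It fails at once if the gate is let drop (it falls towards shut faster than 2.5 rad/s) (velocity of joint gate below -2.5 rad/s).
It fails at once if the spanner, the chuck key or the loose lock core is pushed more than 30 mm (distance of any of spanner, chuck_key, lock_core_5 from where it was at the start of the episode above 0.03 m).
It also fails if it takes over 42 s, if anything falls off the work surface, if the arm or the gripper's body presses on something with over 40 N, if the wrist force passes 120 N, or if a joint passes its speed limit or range.

## Working session

There is one attempt and no reset: what is moved stays moved. The work goes in short steps, Python scripts to look and compute and a tool call to move; the robot and the scene stay as the last step left them, time stands still between calls to the robot, and variables do not carry over. Pictures are saved under pics/ and viewed, at most 10 in all, crops included, and the job is handed in when it is done.

Besides the shell and the picture viewer there is one more tool, called after "Call:" as a command line: name --argument value ..., lists and objects as JSON in quotes. carry_out: Moves the arm, as the interface text tells. Its arguments: {"type":"object","properties":{"rows":{"type":"array"},"hand":{"type":"number"},"newtons":{"type":"number"}},"required":["rows"]}

```bash
mkdir -p pics; ls
cat > h.py <<'E'
from bench import *
import numpy as np, cv2
from scipy.spatial.transform import Rotation as R
def cloud(name):
    im,d=capture(name); c=calibration(name); K=np.array(c["mtx"]); 
    v,u=np.mgrid[:d.shape[0],:d.shape[1]]
    p=np.stack([(u-K[0,2])/K[0,0]*d,-(v-K[1,2])/K[1,1]*d,-d],-1)
    P=p@R.from_quat(c["orientation"]).as_matrix().T+np.array(c["xyz"])
    P[d==0]=np.nan
    return im,d,P
E
python3 - <<'E'
from h import *
s=observe(); print(s)
for n in("scene","top"):
    im,d,P=cloud(n); cv2.imwrite(f"pics/{n}0.png",im); np.save(f"pics/{n}0.npy",P); c=calibration(n); print(n,c)
E
```

```text
pics
{'t': 0.0, 'qpos': array([ 1.62271165e+00,  4.08123095e-02,  8.38131440e-02, -4.98356180e-04,
       -1.61548712e+00, -3.33726952e-01]), 'joint_vel': array([ 0.00122325, -0.00038661,  0.00076583, -0.00031726, -0.00091006,
        0.00057282]), 'joint_efforts': array([ 1.61439070e-04, -3.68197632e+01,  3.47420776e+01,  6.93262383e+00,
       -5.38406224e-03,  1.50050596e-05]), 'tool_pos': array([0.16666852, 0.57608684, 0.25227302]), 'tool_rot': array([ 9.90090339e-01, -1.40429142e-01, -8.24029589e-05,  8.77023891e-04]), 'force': array([-0.31111183,  0.14077148,  0.10701741]), 'wrist_torque': array([-0.02945379, -0.00019318,  0.0195028 ]), 'finger_force': 0.0, 'gripper_width': 0.9993203923016364}
scene {'mtx': array([[419.7206641 ,   0.        , 280.74298578],
       [  0.        , 419.7206641 , 212.93195172],
       [  0.        ,   0.        ,   1.        ]]), 'xyz': array([-0.03924616, -0.34584533,  0.82646412]), 'orientation': array([ 0.32926116, -0.13557998, -0.36910718,  0.85846668])}
top {'mtx': array([[467.30240429,   0.        , 280.95573069],
       [  0.        , 467.30240429, 209.89291721],
       [  0.        ,   0.        ,   1.        ]]), 'xyz': array([0.17109841, 0.09564643, 1.10047157]), 'orientation': array([-0.07492688,  0.08649511,  0.76608213, -0.6324735 ])}
```

View pics/scene0.png

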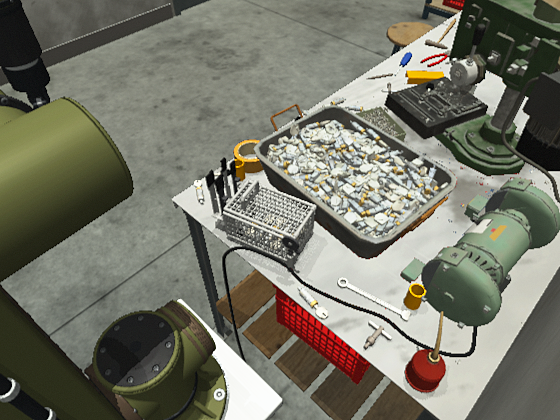

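View pics/top0.png

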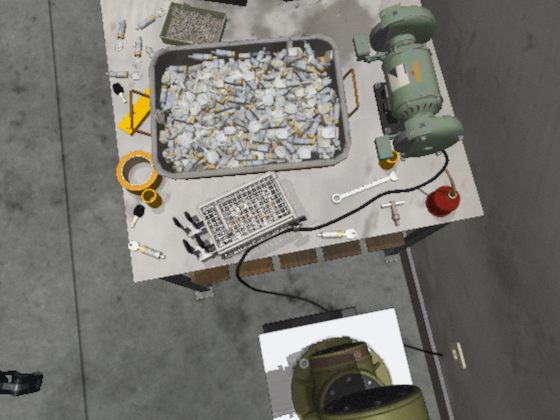

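The scene view shows the basket at about (270,218), with black catches at (215–235,180) and the tray behind it. In the top view the basket is at (250,213), the catches are at (185,222) and (195,245), the loose core is at (147,250) and the spanner is at (365,190). Next I'll fit the basket pose from the depth data and take an enlarged crop.

Run:
```python
from h import *
im=cv2.imread("pics/top0.png"); P=np.load("pics/top0.npy")
c=cv2.resize(im[160:280,120:320],None,fx=4,fy=4,interpolation=cv2.INTER_CUBIC); 
s=cv2.imread("pics/scene0.png"); S=np.load("pics/scene0.npy")
c2=cv2.resize(s[150:280,180:350],None,fx=4,fy=4,interpolation=cv2.INTER_CUBIC)
cv2.imwrite("pics/c1.png",c); cv2.imwrite("pics/c2.png",c2)
for n,I,Q,(a,b,e,f) in(("top",im,P,(160,280,120,320)),("scene",s,S,(150,280,180,350))):
    q=Q[a:b,e:f].reshape(-1,3); g=I[a:b,e:f].reshape(-1,3).max(1)
    m=(q[:,2]>.155)&(q[:,2]<.20)&(g<90); k=q[m]
    print(n,m.sum())
    # cluster dark high points
    from scipy.cluster.hierarchy import fcluster,linkage
    if m.sum()>2:
        L=fcluster(linkage(k),.008,"distance")
        for i in set(L):
            if (L==i).sum()>3: print((L==i).sum(),k[L==i].mean(0).round(4),k[L==i].min(0).round(3),k[L==i].max(0).round(3))
    m=(q[:,2]>.095)&(q[:,2]<.118)&(q[:,0]<.56); r=cv2.minAreaRect(q[m][:,:2].astype(np.float32)*1000); print("gate/rim",m.sum(),r)
```

```text
top 159
55 [0.3555 0.2343 0.1739] [0.344 0.23  0.157] [0.368 0.241 0.181]
47 [0.3481 0.2592 0.1728] [0.337 0.255 0.155] [0.361 0.264 0.182]
32 [0.4084 0.2488 0.1724] [0.403 0.246 0.155] [0.416 0.252 0.183]
25 [0.4022 0.2741 0.1727] [0.396 0.271 0.157] [0.41  0.277 0.183]
gate/rim 3804 ((431.612548828125, 149.79086303710938), (369.80511474609375, 212.58067321777344), 81.29496765136719)
scene 251
75 [0.3487 0.2587 0.1691] [0.336 0.253 0.155] [0.362 0.264 0.182]
84 [0.3546 0.2332 0.1698] [0.341 0.229 0.155] [0.37  0.238 0.181]
45 [0.4023 0.2734 0.1693] [0.395 0.27  0.157] [0.412 0.276 0.183]
47 [0.4087 0.2482 0.1683] [0.402 0.245 0.155] [0.417 0.252 0.183]
gate/rim 3478 ((445.25518798828125, 126.42411804199219), (229.37744140625, 346.5381164550781), 0.09411810338497162)
```

View pics/c1.png

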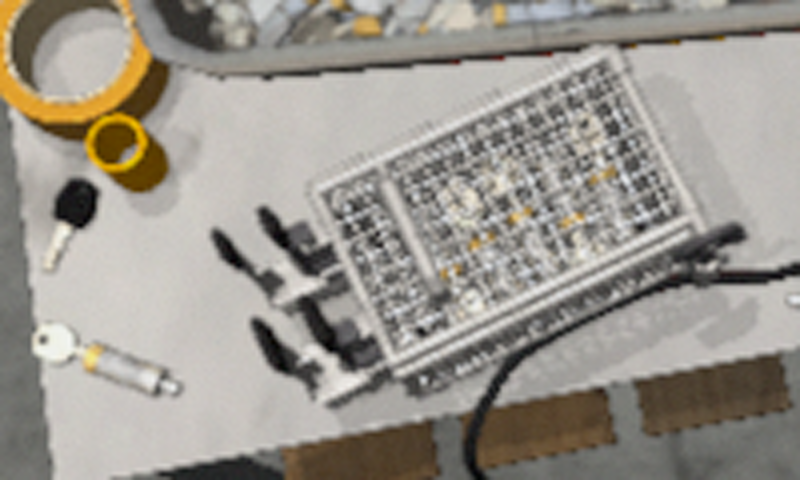

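View pics/c2.png

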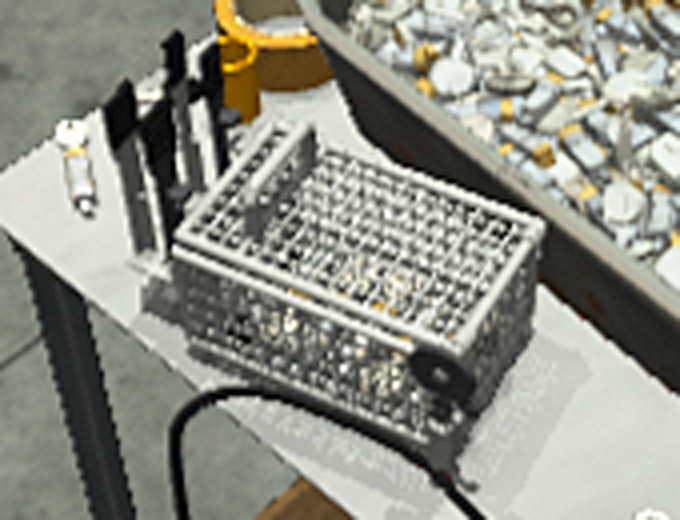

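The crops show the main catch plate and lever at c1 (270,345) and (330,330), and the safety pair at (230,248) and (290,235). The pull bar runs from c1 (388,185) to (440,300). The catches give a yaw of about 0.26, so I'll check that against the pull bar and rim.

Run:
```python
from h import *
import bench; print([n for n in dir(bench) if n[0]!="_"], getattr(bench,"tip_extent",None))
yaw=0.265; 
pm=np.array([.3484,.2590]);ps=np.array([.4022,.2738]);lm=np.array([.355,.2338]);ls=np.array([.4085,.2485])
print("yaws",[np.arctan2(*(b-a)[::-1]) for a,b in((pm,ps),(lm,ls))],[np.arctan2((a-b)[0],-(a-b)[1]) for a,b in((pm,lm),(ps,ls))])
ex=np.array([np.cos(yaw),np.sin(yaw)]);ey=np.array([-ex[1],ex[0]])
mid=(pm+ps+lm+ls)/4; o=mid-ey*(.133+(.0045-.021)/2); print("o",o)
for n in("top","scene"):
    q=np.load(f"pics/{n}0.npy").reshape(-1,3); l=(q[:,:2]-o); l=np.c_[l@ex,l@ey,q[:,2]]
    m=(abs(l[:,0])<.035)&(abs(l[:,1]-.05)<.025)&(l[:,2]>.135)&(l[:,2]<.155); b=l[m]
    print(n,"bar",m.sum(),b.mean(0).round(4),b.min(0).round(3),b.max(0).round(3),"slope",np.polyfit(b[:,0],b[:,1],1)[0])
    m=(abs(l[:,0])<.075)&(abs(l[:,1])<.125)&(abs(l[:,2]-.106)<.008); b=l[m]
    print("gate",m.sum(),np.percentile(b,[.5,99.5],axis=0).round(3),cv2.minAreaRect((b[:,:2]*1000).astype(np.float32)))
```

```text
['Unreachable', 'calibration', 'capture', 'job_done', 'observe', 'tip_extent'] 0.022
yaws [np.float64(0.26845261145865496), np.float64(0.26814898016682903)] [np.float64(-2.88544127102419), np.float64(-2.8975442227527495)]
o [0.41119818 0.13337971]
top bar 153 [-0.0006  0.0514  0.1463] [-0.034  0.046  0.136] [0.035 0.057 0.152] slope 0.0005221353052538551
gate 2518 [[-0.068 -0.103  0.099]
 [ 0.065  0.103  0.114]] ((8.060722351074219, -2.52435302734375), (236.55953979492188, 144.04092407226562), 86.42100524902344)
scene bar 120 [-0.0039  0.0499  0.1461] [-0.034  0.046  0.135] [0.035 0.056 0.152] slope -0.010102861146981005
gate 1977 [[-0.07  -0.109  0.099]
 [ 0.061  0.113  0.114]] ((2.3412933349609375, -3.9959945678710938), (240.4658660888672, 144.89944458007812), 89.8115234375)
```

Call:
carry_out --rows '[[[0.03, -0.053, 0], [0, 0, 0.1]], [[0.06, -0.107, 0], [0, 0, 0.2]], [[0.09, -0.16, 0], [0, 0, 0.3]], [[0.121, -0.214, 0], [0, 0, 0.4]], [[0.152, -0.268, 0], [0, 0, 0.5]], [[0.1825, -0.3216, 0], [0, 0, 0.547]], [[0.1825, -0.3216, 0], [0, 0, 0.547]], [[0.1825, -0.3216, 0], [0, 0, 0.547]], [[0.1825, -0.3216, 0], [0, 0, 0.547]]]' --hand 0.41 --newtons 30

```text
t: 1.23
tool_pos: [0.3488, 0.2555, 0.2529]
tool_rot: [0.991, 0.133, -0.0, 0.0]
force: [0.6, -0.3, 0.2]
gripper_width: 0.706
finger_force: 0.0
```

Call:
carry_out --rows '[[[0, 0, -0.03], [0, 0, 0]], [[0, 0, -0.06], [0, 0, 0]], [[0, 0, -0.086], [0, 0, 0]], [[0, 0, -0.086], [0, 0, 0]], [[0, 0, -0.086], [0, 0, 0]]]'

```text
t: 1.85
tool_pos: [0.3494, 0.2555, 0.1685]
tool_rot: [0.991, 0.133, 0.001, -0.0]
force: [0.7, 0.5, 0.7]
gripper_width: 0.705
finger_force: 0.0
```

Call:
carry_out --rows '[[[0, 0, 0], [0, 0, 0]], [[0, 0, 0], [0, 0, 0]], [[0, 0, 0], [0, 0, 0]], [[0, 0, 0], [0, 0, 0]], [[0, 0, 0], [0, 0, 0]], [[0, 0, 0], [0, 0, 0]], [[0, 0, 0], [0, 0, 0]], [[0, 0, 0], [0, 0, 0]]]' --hand -1

```text
t: 2.85
tool_pos: [0.3495, 0.2555, 0.1682]
tool_rot: [0.991, 0.132, 0.001, -0.001]
force: [-2.1, 4.0, 6.5]
gripper_width: 0.143
finger_force: 30.9
```

```bash
cat >> h.py <<'E'
o=np.array([.411,.1334]);yaw=.265
ex=np.array([np.cos(yaw),np.sin(yaw)]);ey=np.array([-ex[1],ex[0]])
def local(P):
    q=P.reshape(-1,3); l=q[:,:2]-o; return np.c_[l@ex,l@ey,q[:,2]]
def gate(names=("top","scene")):
    for n in names:
        im,d,P=cloud(n); l=local(P); y=l[:,1]+.092; z=l[:,2]-.106
        r=np.hypot(y,z); m=(abs(l[:,0])<.055)&(r>.08)&(r<.2)&(l[:,2]>.095)
        a=np.arctan2(z,y)[m]; h,e=np.histogram(a,np.arange(-.1,1.7,.02)); i=h.argmax()
        mm=abs(a-e[i]-.01)<.04; print(n,"gate~",np.median(a[mm]).round(3),h[max(i-2,0):i+3])
    return im
E
python3 - <<'E'
from h import *
gate(); print(observe()["t"])
E
```

```text
top gate~ 0.091 [ 35 203 465 273  59]
scene gate~ 0.104 [ 59 282 397 118  23]
2.95
```

The gate is up on the safety catch. I'll release the main catch and move across to the safety catch.

Call:
carry_out --rows '[[[0, 0, 0], [0, 0, 0]], [[0, 0, 0], [0, 0, 0]], [[0, 0, 0], [0, 0, 0]], [[0, 0, 0], [0, 0, 0]], [[0, 0, 0.03], [0, 0, 0]], [[0, 0, 0.06], [0, 0, 0]], [[0.027, 0.007, 0.06], [0, 0, 0]], [[0.054, 0.0145, 0.06], [0, 0, 0]], [[0.054, 0.0145, 0.06], [0, 0, 0]], [[0.054, 0.0145, 0.03], [0, 0, 0]], [[0.054, 0.0145, 0], [0, 0, 0]], [[0.054, 0.0145, 0], [0, 0, 0]]]' --hand 0.41

```text
t: 4.45
tool_pos: [0.4021, 0.2684, 0.1651]
tool_rot: [0.991, 0.132, -0.002, 0.001]
force: [0.6, 0.3, 0.6]
gripper_width: 0.707
finger_force: 0.0
```

Run:
```python
from h import *
gate(); s=observe(); print(s["t"],s["tool_pos"],s["force"],s["gripper_width"])
```

```text
top gate~ 0.091 [ 42 230 457 262  51]
scene gate~ 0.102 [ 67 326 359 101  24]
4.55 [0.40344711 0.26936834 0.16853599] [ 0.11818917 -0.18604356  0.55178725] 0.7056811108873858
```

Call:
carry_out --rows '[[[0, 0, 0], [0, 0, 0]], [[0, 0, 0], [0, 0, 0]], [[0, 0, 0], [0, 0, 0]], [[0, 0, 0], [0, 0, 0]], [[0, 0, 0], [0, 0, 0]], [[0, 0, 0], [0, 0, 0]], [[0, 0, 0], [0, 0, 0]], [[0, 0, 0], [0, 0, 0]]]' --hand -1

```text
t: 5.55
tool_pos: [0.4035, 0.2703, 0.1685]
tool_rot: [0.991, 0.133, 0.001, -0.001]
force: [-1.7, 3.0, 6.2]
gripper_width: 0.141
finger_force: 30.1
```

Run:
```python
from h import *
gate(); s=observe(); print(s["t"],s["tool_pos"],s["force"],s["gripper_width"])
```

```text
top gate~ 0.158 [ 17 119 475 410 102]
scene gate~ 0.167 [ 35 243 428 171  31]
5.65 [0.40353107 0.27033616 0.16856472] [-2.20892727  2.710634    5.80021987] 0.1486290504949415
```

The gate is now resting on its pins at about 0.147. I'll release the safety catch and bring the open fingers over the pull bar.

Call:
carry_out --rows '[[[0, 0, 0], [0, 0, 0]], [[0, 0, 0], [0, 0, 0]], [[0, 0, 0], [0, 0, 0]], [[0, 0, 0], [0, 0, 0]], [[0, 0, 0.03], [0, 0, 0]], [[0, 0, 0.06], [0, 0, 0]], [[-0.001, -0.031, 0.06], [0, 0, 0]], [[-0.002, -0.062, 0.06], [0, 0, 0]], [[-0.0035, -0.094, 0.06], [0, 0, 0]], [[-0.0035, -0.094, 0.06], [0, 0, 0]], [[-0.0035, -0.094, 0.06], [0, 0, 0]]]' --hand 0.3

```text
t: 7.02
tool_pos: [0.3998, 0.1755, 0.2271]
tool_rot: [0.991, 0.132, -0.0, -0.0]
force: [0.1, 0.5, -0.1]
gripper_width: 0.65
finger_force: 0.0
```

Run:
```python
from h import *
im=gate(); s=observe(); print(s["t"],s["tool_pos"],s["force"],s["gripper_width"])
cv2.imwrite("pics/s1.png",cv2.resize(im[80:280,120:400],None,fx=2.8,fy=2.8))
for n in("top","scene"):
    l=local(cloud(n)[2]); m=(abs(l[:,0])<.03)&(abs(l[:,1]-.043)<.02)&(abs(l[:,2]-.165)<.009); b=l[m]
    print(m.sum(),b.mean(0).round(4) if m.any() else "",np.median(b[:,1]) if m.any() else "")
```

```text
top gate~ 0.158 [ 18  95 315 282  68]
scene gate~ 0.168 [ 25 242 460 157  31]
7.125 [0.3997704  0.17581203 0.22698418] [ 0.260656   -0.03035977 -0.16301037] 0.6510631843947016
94 [-0.0107  0.0449  0.1658] 0.044928976727917236
101 [-0.0021  0.0435  0.167 ] 0.04310082382492577
```

View pics/s1.png

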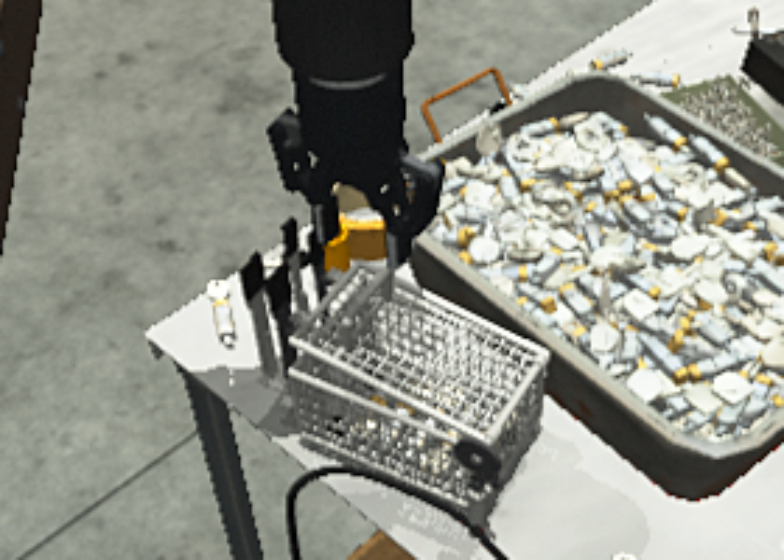

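The picture shows the gate tilted up on its pins and the gripper centred above the pull bar at about (360,270). I'll lower it and grip.

Call:
carry_out --rows '[[[0, 0, -0.03], [0, 0, 0]], [[0, 0, -0.061], [0, 0, 0]], [[0, 0, -0.061], [0, 0, 0]], [[0, 0, -0.061], [0, 0, 0]]]'

```text
t: 7.72
tool_pos: [0.4003, 0.1755, 0.1677]
tool_rot: [0.991, 0.132, 0.001, -0.0]
force: [0.0, -0.0, 0.8]
gripper_width: 0.649
finger_force: 0.0
```

Call:
carry_out --rows '[[[0, 0, 0], [0, 0, 0]], [[0, 0, 0], [0, 0, 0]], [[0, 0, 0], [0, 0, 0]], [[0, 0, 0], [0, 0, 0]], [[0, 0, 0], [0, 0, 0]], [[0, 0, 0], [0, 0, 0]], [[0, 0, 0], [0, 0, 0]]]' --hand -1 --newtons 50

```text
t: 8.6
tool_pos: [0.3999, 0.1761, 0.167]
tool_rot: [0.991, 0.133, 0.001, -0.001]
force: [-2.5, 4.8, 3.4]
gripper_width: 0.093
finger_force: 48.8
```

Run:
```python
from h import *
s=observe(); print(s["t"],s["tool_pos"],s["force"],s["gripper_width"])
def pose(f,lean):
    y=.142*np.cos(f)-.036*np.sin(f)-.092; z=.106+.142*np.sin(f)+.036*np.cos(f)
    y-=.003*np.sin(lean); z+=.003*np.cos(lean)
    return np.r_[o+ey*y,z]
f0=.147; fs=np.linspace(f0,1.43,25); p0=pose(f0,0)
for i,f in enumerate(fs):
    ln=.5*(f-f0)/(1.43-f0); base=fs[0] if i<=12 else fs[12]
    b0=pose(base,.5*(base-f0)/(1.43-f0)); lb=.5*(base-f0)/(1.43-f0)
    if i%2==0: print(i,f.round(3),(pose(f,ln)-b0).round(4).tolist(),(np.r_[ex,0]*(ln-lb)).round(3).tolist())
```

```text
8.6 [0.39988085 0.17613968 0.16697869] [-2.46585837  4.76434778  3.35573977] 0.0934918307900462
0 0.147 [0.0, 0.0, 0.0] [0.0, 0.0, 0.0]
2 0.254 [0.0018, -0.0067, 0.0141] [0.04, 0.011, 0.0]
4 0.361 [0.004, -0.0148, 0.0274] [0.08, 0.022, 0.0]
6 0.468 [0.0066, -0.0242, 0.0397] [0.121, 0.033, 0.0]
8 0.575 [0.0094, -0.0348, 0.051] [0.161, 0.044, 0.0]
10 0.682 [0.0126, -0.0465, 0.0609] [0.201, 0.055, 0.0]
12 0.788 [0.0161, -0.0592, 0.0696] [0.241, 0.065, 0.0]
14 0.895 [0.0037, -0.0135, 0.0072] [0.04, 0.011, 0.0]
16 1.002 [0.0075, -0.0277, 0.0129] [0.08, 0.022, 0.0]
18 1.109 [0.0115, -0.0424, 0.017] [0.121, 0.033, 0.0]
20 1.216 [0.0156, -0.0574, 0.0194] [0.161, 0.044, 0.0]
22 1.323 [0.0197, -0.0726, 0.0202] [0.201, 0.055, 0.0]
24 1.43 [0.0238, -0.0878, 0.0193] [0.241, 0.065, 0.0]
```

Call:
carry_out --rows '[[[0.001, -0.0033, 0.007], [0.02, 0.005, 0]], [[0.0018, -0.0067, 0.0141], [0.04, 0.011, 0]], [[0.003, -0.0107, 0.0208], [0.06, 0.016, 0]], [[0.004, -0.0148, 0.0274], [0.08, 0.022, 0]], [[0.0053, -0.0195, 0.0336], [0.1, 0.027, 0]], [[0.0066, -0.0242, 0.0397], [0.121, 0.033, 0]], [[0.008, -0.0295, 0.0454], [0.141, 0.038, 0]], [[0.0094, -0.0348, 0.051], [0.161, 0.044, 0]], [[0.011, -0.0406, 0.056], [0.181, 0.05, 0]], [[0.0126, -0.0465, 0.0609], [0.201, 0.055, 0]], [[0.0143, -0.0528, 0.0653], [0.221, 0.06, 0]], [[0.0161, -0.0592, 0.0696], [0.241, 0.065, 0]]]'

```text
t: 10.1
tool_pos: [0.4159, 0.1176, 0.2373]
tool_rot: [0.983, 0.132, -0.015, -0.126]
force: [-3.8, 6.9, 6.1]
gripper_width: 0.091
finger_force: 49.0
```

Run:
```python
from h import *
im=gate(); s=observe(); print(s["t"],s["tool_pos"],s["force"],s["gripper_width"],s["finger_force"],s["wrist_torque"])
cv2.imwrite("pics/s2.png",cv2.resize(im[80:280,120:400],None,fx=2.8,fy=2.8))
```

```text
top gate~ 0.785 [ 28  78 111  40   7]
scene gate~ 0.794 [ 10 122 421 255  40]
10.2 [0.41613636 0.11693824 0.23770788] [-5.20719205  6.28787239  9.37889789] 0.09735413001129797 49.70874488353729 [2.2308801  1.70466907 0.25741186]
```

View pics/s2.png

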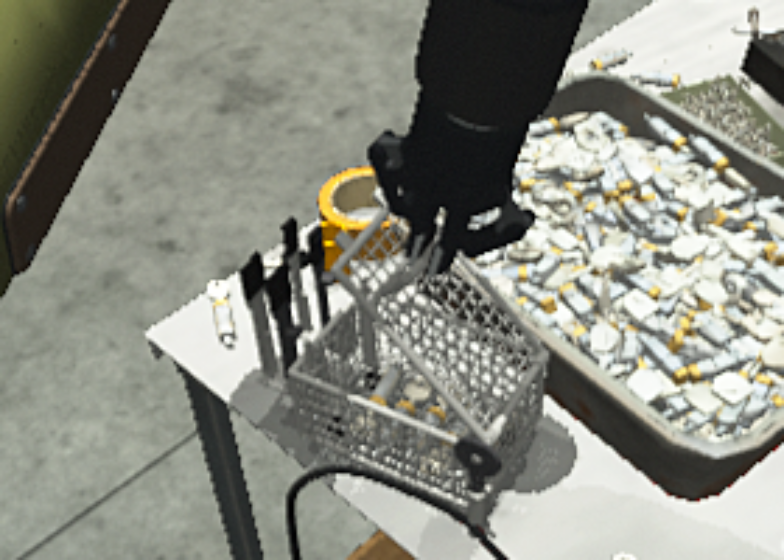

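The gate stands at about 0.79 rad, with the bar held in the fingers near (425,250) and the body leaning back clear of the mesh. I'll carry on to wide open.

Call:
carry_out --rows '[[[0.0018, -0.0067, 0.0038], [0.02, 0.005, 0]], [[0.0037, -0.0135, 0.0072], [0.04, 0.011, 0]], [[0.0056, -0.0206, 0.0102], [0.06, 0.016, 0]], [[0.0075, -0.0277, 0.0129], [0.08, 0.022, 0]], [[0.0095, -0.035, 0.0151], [0.1, 0.027, 0]], [[0.0115, -0.0424, 0.017], [0.121, 0.033, 0]], [[0.0135, -0.0499, 0.0184], [0.141, 0.038, 0]], [[0.0156, -0.0574, 0.0194], [0.161, 0.044, 0]], [[0.0176, -0.065, 0.02], [0.181, 0.05, 0]], [[0.0197, -0.0726, 0.0202], [0.201, 0.055, 0]], [[0.0218, -0.0802, 0.0199], [0.221, 0.06, 0]], [[0.0238, -0.0878, 0.0193], [0.241, 0.065, 0]]]'

```text
t: 11.7
tool_pos: [0.4403, 0.0283, 0.2587]
tool_rot: [0.96, 0.129, -0.03, -0.245]
force: [-1.9, 3.4, 13.4]
gripper_width: 0.092
finger_force: 48.6
```

Call:
carry_out --rows '[[[0, 0, 0], [0, 0, 0]], [[0, 0, 0], [0, 0, 0]], [[0, 0, 0], [0, 0, 0]], [[0, 0, 0], [0, 0, 0]]]'

```text
t: 12.2
tool_pos: [0.4405, 0.0277, 0.2582]
tool_rot: [0.961, 0.129, -0.03, -0.244]
force: [-0.5, -0.6, 11.8]
gripper_width: 0.094
finger_force: 50.7
```

Run:
```python
from h import *
im=gate(); s=observe(); print(s["t"],s["tool_pos"],s["force"],s["gripper_width"],s["finger_force"],s["joint_vel"].round(3))
p=s["tool_pos"]+R.from_quat(s["tool_rot"]).apply([0,0,.003]); y=(p[:2]-o)@ey+.092; z=p[2]-.106
print("gate from bar",np.arctan2(z,y)-np.arctan2(.036,.142),np.hypot(y,z))
cv2.imwrite("pics/s3.png",cv2.resize(im[80:280,120:400],None,fx=2.8,fy=2.8))
```

```text
top gate~ -0.027 [  7  43 134  66   3]
scene gate~ 1.424 [ 33 269 412  58  11]
12.3 [0.44046493 0.02775487 0.25821592] [-0.52414693  0.41272453 12.56623136] 0.09864714710516101 50.71646869182587 [-0.    -0.    -0.001  0.002  0.002  0.001]
gate from bar 1.430676560717951 0.15045866901976376
```

View pics/s3.png

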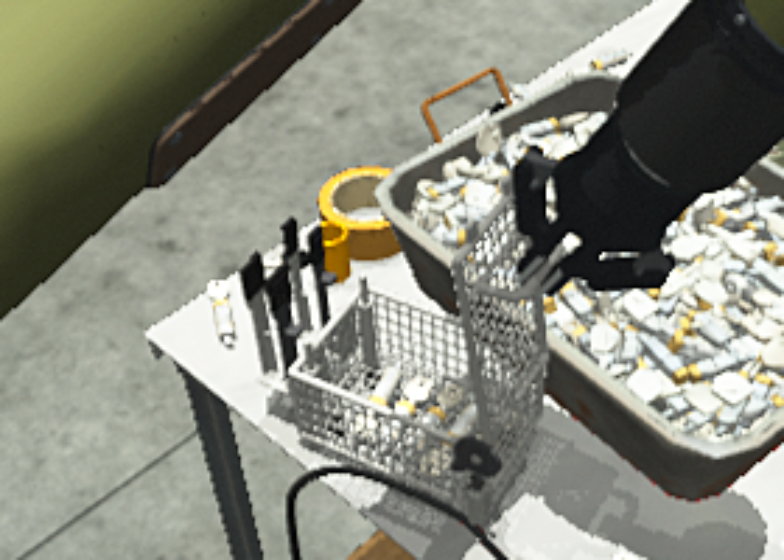

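The gate stands nearly upright at about 1.42 rad, gripped at the bar around (550,270) and not moving. The loose core at (222,315) hasn't moved, and neither has anything else I can see. I'm handing in.

```bash
python3 -c "
from bench import *
print(job_done())"
```

```text
the job is handed in; nothing more can be done
None
```

I squeezed both catches in order, swung the gate over its check and handed the job in at about 12 s, with the gripper still holding the gate open at about 1.42 rad; the hand-in reported no result.

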